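# Put the long black socket back on the socket rail

## Robot

A 7-joint arm with a two-finger parallel gripper is mounted at the origin on the work surface. World frame = base frame: x ahead of the robot, y to its left, z up, the work surface at z = 0. Lengths are in m, angles in rad, forces in N, time in s.
With the tool pointing down it reaches from about 0.425 to 0.875 m from the base axis. Payload 4.7 kg.
Tool frame: the origin (TCP) lies midway between the tips of the shut fingers; the grasp point (between the pads) lies 19 mm behind it; x points along the fingers, y is the direction in which the jaws open and shut, and the axes are right-handed (so a half turn about x gives the same grasp; the last joint's range is limited). The gripper opens to 87 mm and grips with 3 to 60 N. Pads are 19 mm wide; open, the fingers measure 117 mm over their backs; the gripper's body (75 mm by 190 mm) begins 51 mm behind the grasp point.
Start: joints at [-1.323, 0.321, -0.07, 1.45, 0.023, 1.371, -0.057], TCP at [0.151, 0.632, 0.188] pointing down, gripper open.
Joint ranges: [-2.86, 2.86], [-0.3, 2.09], [-1.38, 1.24], [0.06, 2.45], [-1.56, 4.7], [0.09, 2.05], [-2.69, 2.69]. Speed limits (rad/s): [2.57, 2.57, 3.14, 3.14, 3.14, 3.14, 3.14].

## Interface

Orientations are given as a rotation vector (axis times angle).
In Python, from bench import ctrl gives the robot as it stands. The module is installed in compiled form; this text tells all that it offers.
- The arm moves only by the shell command python3 -m jog 'ROWS' [FORCE]. ROWS is JSON, a list of rows, each an object with "rot": the turn, a rotation vector about the tool's x, y, z in units of 5 degrees (1.0 is 5 degrees), a list of three; "travel": the shift along the tool's x, y, z in units of 0.3 m (1.0 is 0.3 m), a list of three; "jaw": the closure, from -1 (fully open) to 1 (shut), so that 0 is half open. In form: [{"rot": [ax, ay, az], "travel": [tx, ty, tz], "jaw": jaw}, ...]. A call has 1 to 8 rows; each row shifts and turns the commanded pose from where the row before left it, along the tool's axes as they then stand; what a row does not reach is not made up. A row lasts 1/10 s, in which the tool goes at most 50 mm and 8.59 degrees, less where a joint would pass 70% of its speed; a pose out of reach is approached as far as the arm can. A call with a number of a shift or a turn outside -1 to 1 is refused whole. A call with a gripper value outside its range is refused whole. The fingers move at their own pace and stop on an object; FORCE is the grip in N (left out, the last holds). Time passes only in rows, so rows that do not move let the fingers close. It gives the time, the measured TCP pose, the force and the opening at its end, in the units of the state.
- ctrl.get_state(): the state, without advancing time (a new reading comes with each control period).
- ctrl.get_image(name): name is "side" or "top" or "wrist"; returns the picture (384x512x3 uint8, red, green, blue); there is no depth.
- ctrl.camera_model(name): a dict with "mtx" (3x3 intrinsics, pixels), "extrinsics" (4x4, takes a point from world to camera coordinates); the wrist camera has in their place "hand_eye" (4x4, takes a point from camera to tool coordinates, whose origin is the TCP and whose axes are the tool frame's). Camera axes: x right, y up, looking along -z (the intrinsics and any distortion apply to the point x, -y, -z); pixel columns grow to the right and rows downward; lengths in m; the calibration is good to about 2 mm. A picture is of the moment at which its call begins: read the wrist's pose just before it. camera_model takes no time and is no camera call.
- ctrl.close_job(): hands the job in, once; it reports no verdict.
The state is a dict: "time": time; "joint_positions": joint angles; "qd": joint speeds; "joint_torque": joint torques, N m; "position": TCP position; "tool_rot": TCP orientation; "ft_force": force on the tool from outside, world axes, zero at the start; "torque": the same for the moment, N m; "grip_width": opening from 0.0 (shut) to 1.0 (fully open).
Only numpy, scipy, OpenCV 4.12 (cv2) and the standard library are available. Lean on these libraries where they do the work, as an engineer would, in place of code of your own. Each camera call takes 0.05 s, during which the arm holds its last target.

## Task

Stand the long black socket upright on the one empty place of the red socket rail, open end still up, and let go of it. Leave the two chrome sockets that are already on the rail standing in their places.

Things in the scene. Friction and masses are not known exactly. Their poses are not given: they have to be found in the camera images.
- black_socket: the long black steel socket: upright round tube, 30 mm diameter, 70 mm tall, about 0.2 kg, open end up, standing on the bench (height 0) in front of the pine board. Origin at the centre of its underside, z up along its axis. Two lookalikes stand in the same row: a black socket only 36 mm tall and a chrome one 70 mm tall.
- seat: the empty place on the fixed red socket rail, which stands on a pine board (38 mm thick, near edge at x 0.5275). Origin: centre of the place, on its top; z up, y along the rail, x across. The flat grey rubber top is a ridge 26 mm wide, 200 long, 88 mm above the bench; foot 60 mm wide. Three places 60 mm apart, two taken; steel leaves stand 8 mm up on the ridge, 30 mm either side of each place.
- parked_a: parked A: short chrome-coloured round socket, 26 mm diameter, 42 mm tall, standing on one of the two taken places of the red rail. Origin at the centre of its underside, z up.
- parked_b: parked B: short chrome-coloured round socket, 26 mm diameter, 42 mm tall, standing on one of the two taken places of the red rail. Origin at the centre of its underside, z up.
Things that resemble listed ones, but are neither listed nor needed, are in the scene too. What is shaped like the black_socket but yellow is not meant.

How it is judged:
By the outcome, as a careful person would: the job done as asked, in the order asked, and still so for the second after the job is handed in, with the robot touching nothing.
It also fails if it takes over 40 s, if anything falls off the work surface, if the arm or the gripper's body presses on something with over 40 N, if the wrist force passes 120 N, or if a joint passes its speed limit or range.

## Working session

There is one attempt and no reset: what is moved stays moved. The work goes in short steps, Python scripts to look and compute and a shell command to move; the robot and the scene stay as the last step left them, time stands still between calls to the robot, and variables do not carry over. Pictures are saved under pics/ and viewed, and the job is handed in when it is done.

```bash
mkdir -p pics; python3 - <<'E'
from bench import ctrl
import cv2,numpy as np
np.set_printoptions(precision=4,suppress=True)
s=ctrl.get_state();print({k:np.round(v,3).tolist() for k,v in s.items()})
for n in("side","top","wrist"):
    print(n,ctrl.camera_model(n))
for n in("side","top"):
    cv2.imwrite(f"pics/{n}0.png",ctrl.get_image(n)[:,:,::-1])
E
```

```text
{'time': 0.0, 'joint_positions': [-1.323, 0.322, -0.07, 1.452, 0.023, 1.371, -0.057], 'qd': [0.001, 0.002, 0.001, 0.002, 0.0, -0.0, -0.0], 'joint_torque': [-0.001, -49.129, -0.404, -31.253, -0.064, 0.044, 0.0], 'position': [0.15, 0.632, 0.187], 'tool_rot': [0.182, 1.563, -0.185], 'ft_force': [0.582, 0.313, -0.446], 'torque': [0.003, -0.046, 0.001], 'grip_width': 1.002}
side {'mtx': array([[379.0336,   0.    , 261.557 ],
       [  0.    , 379.0336, 193.642 ],
       [  0.    ,   0.    ,   1.    ]]), 'extrinsics': array([[-0.9931, -0.1163, -0.0126,  0.5595],
       [ 0.0734, -0.7035,  0.7069, -0.0279],
       [-0.0911,  0.7011,  0.7072, -0.7353],
       [ 0.    ,  0.    ,  0.    ,  1.    ]])}
top {'mtx': array([[413.0463,   0.    , 253.7051],
       [  0.    , 413.0463, 188.0426],
       [  0.    ,   0.    ,   1.    ]]), 'extrinsics': array([[-0.0212, -0.9992, -0.0329,  0.115 ],
       [ 0.9879, -0.026 ,  0.1527, -0.5543],
       [-0.1535, -0.0293,  0.9877, -0.6669],
       [ 0.    ,  0.    ,  0.    ,  1.    ]])}
wrist {'mtx': array([[295.0048,   0.    , 250.8513],
       [  0.    , 295.0048, 185.5022],
       [  0.    ,   0.    ,   1.    ]]), 'hand_eye': array([[-0.0004,  0.2891, -0.9573, -0.1964],
       [ 1.    , -0.0001, -0.0005,  0.0007],
       [-0.0002, -0.9573, -0.2891, -0.0805],
       [ 0.    ,  0.    ,  0.    ,  1.    ]])}
```

View pics/side0.png

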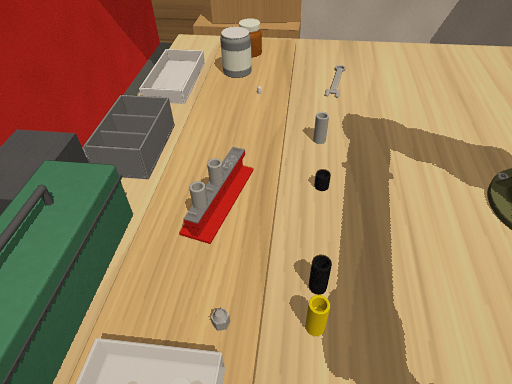

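View pics/top0.png

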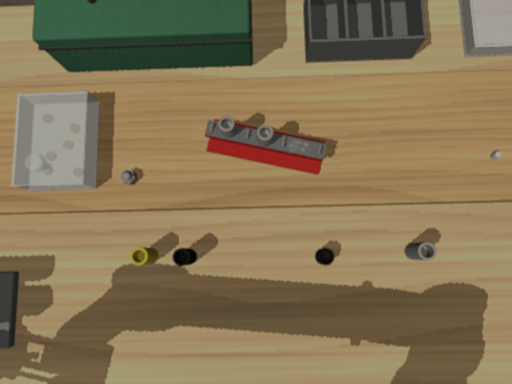

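```bash
python3 - <<'E'
import cv2,numpy as np
t=cv2.imread("pics/top0.png");s=cv2.imread("pics/side0.png")
a=cv2.resize(t[90:190,190:340],None,fx=5,fy=5,interpolation=cv2.INTER_CUBIC)
b=cv2.resize(t[235:275,120:220],None,fx=8,fy=8,interpolation=cv2.INTER_CUBIC)
c=cv2.resize(s[235:345,270:370],None,fx=5,fy=5,interpolation=cv2.INTER_CUBIC)
d=cv2.resize(s[140:245,170:270],None,fx=5,fy=5,interpolation=cv2.INTER_CUBIC)
for n,i in zip("abcd",(a,b,c,d)): cv2.imwrite(f"pics/c0{n}.png",i)
E
```

```text
(no output)
```

View pics/c0a.png

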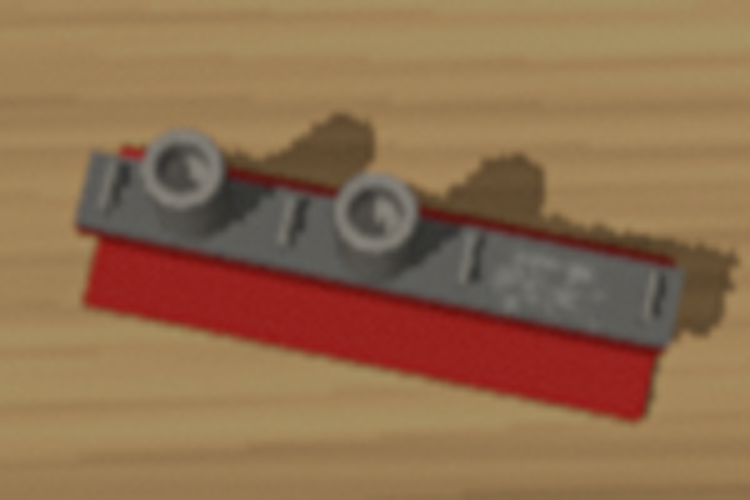

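View pics/c0b.png

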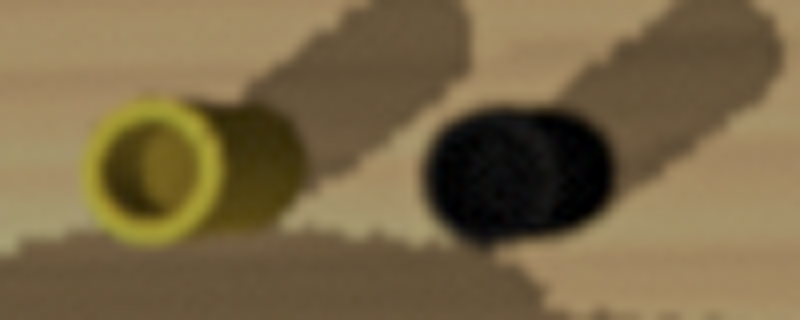

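View pics/c0c.png

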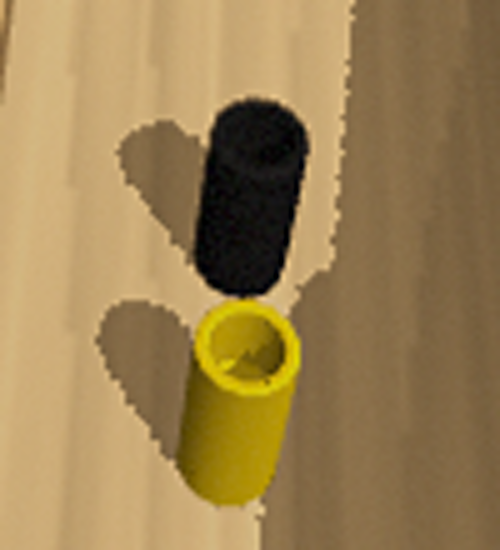

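View pics/c0d.png

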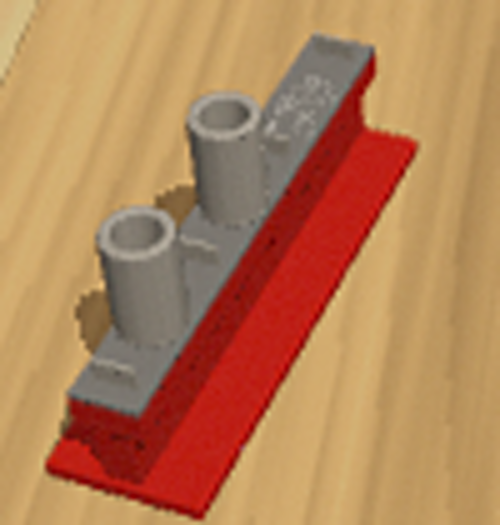

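```bash
cat > h.py <<'E'
import numpy as np,cv2
from bench import ctrl
from scipy.spatial.transform import Rotation as R
def ray(name,px,st=None):
    m=ctrl.camera_model(name);K=m["mtx"]
    d=np.array([(px[0]-K[0,2])/K[0,0],-(px[1]-K[1,2])/K[1,1],-1.])
    if name=="wrist":
        T=np.eye(4);T[:3,:3]=R.from_rotvec(st["tool_rot"]).as_matrix();T[:3,3]=st["position"]
        W=T@m["hand_eye"]
    else: W=np.linalg.inv(m["extrinsics"])
    return W[:3,3],W[:3,:3]@d
def atz(name,px,z,st=None):
    o,d=ray(name,px,st);return o+d*(z-o[2])/d[2]
E
python3 - <<'E'
from h import *
np.set_printoptions(precision=4,suppress=True)
A=lambda p,z:atz("top",(190-.4+p[0]/5,90-.4+p[1]/5),z)
print("black",atz("top",(181.4,256.2),.07),"yellow",atz("top",(120+155/8-.4,235+170/8-.4),.07))
S=lambda p,z:atz("side",(270-.4+p[0]/5,235-.4+p[1]/5),z)
print("side black",S((259,146),.07),"yellow",S((248,347),.07))
D=lambda p,z:atz("side",(170-.4+p[0]/5,140-.4+p[1]/5),z)
c=[A(p,.088) for p in((95,152),(682,265),(668,348),(78,230))]
print(np.array(c),np.mean(c,0))
c2=[D(p,.088) for p in((315,37),(374,48),(143,414),(70,400))]
print(np.array(c2),np.mean(c2,0))
ax=(c[1]-c[0]+c[2]-c[3]);print("len",np.linalg.norm(ax)/2,np.degrees(np.arctan2(ax[1],ax[0])))
ax/=np.linalg.norm(ax);print("seat top",np.mean(c,0)+.06*ax)
ax2=(c2[1]-c2[2]+c2[0]-c2[3]);print("len",np.linalg.norm(ax2)/2,np.degrees(np.arctan2(ax2[1],ax2[0])))
ax2/=np.linalg.norm(ax2);print("seat side",np.mean(c2,0)+.06*ax2)
print("parked top", A((182,168),.13),A((376,213),.13),"side",D((225,115),.13),D((138,232),.13))
print(R.from_rotvec(ctrl.get_state()["tool_rot"]).as_matrix())
E
```

```text
black [0.4438 0.2211 0.07  ] yellow [0.4458 0.2909 0.07  ]
side black [0.4457 0.2266 0.07  ] yellow [0.4484 0.2932 0.07  ]
[[ 0.6667  0.1731  0.088 ]
 [ 0.6221 -0.0192  0.088 ]
 [ 0.5946 -0.0134  0.088 ]
 [ 0.64    0.1789  0.088 ]] [0.6309 0.0799 0.088 ]
[[ 0.6211 -0.0159  0.088 ]
 [ 0.5971 -0.0114  0.088 ]
 [ 0.6428  0.1811  0.088 ]
 [ 0.6676  0.1778  0.088 ]] [0.6322 0.0829 0.088 ]
len 0.19754868670169837 -103.16953230684886
seat top [0.6172 0.0214 0.088 ]
len 0.19855799941435218 -103.42071891507187
seat side [0.6182 0.0245 0.088 ]
parked top [0.6467 0.1402 0.13  ] [0.6304 0.0803 0.13  ] side [0.6324 0.0821 0.13  ] [0.6483 0.1414 0.13  ]
[[-0.0003  0.2317  0.9728]
 [-0.0017  0.9728 -0.2317]
 [-1.     -0.0017  0.0001]]
```

Candidates (top view): yellow tube (138,256) is not meant. The tall black tube, rim at (181,256), side (320,272), is the target. The short black one is at (324,256) and the chrome one at (423,251). The close crops show the tall black tube next to the yellow one, and the empty place at the rail's -y end, top px ~(302,145). Next I move above the socket.

```bash
python3 -m jog '[{"rot":[0,0,0],"travel":[0,-0.078,0.091],"jaw":-1},{"rot":[0,0,0],"travel":[0,-0.078,0.091],"jaw":-1},{"rot":[0,0,0],"travel":[0,-0.078,0.091],"jaw":-1},{"rot":[0,0,0],"travel":[0,-0.078,0.091],"jaw":-1},{"rot":[0,0,0],"travel":[0,-0.078,0.091],"jaw":-1},{"rot":[0,0,0],"travel":[0,-0.078,0.091],"jaw":-1},{"rot":[0,0,0],"travel":[0,-0.078,0.091],"jaw":-1}]' 20
python3 -m jog '[{"rot":[0,0,0],"travel":[0,-0.078,0.091],"jaw":-1},{"rot":[0,0,0],"travel":[0,-0.078,0.091],"jaw":-1},{"rot":[0,0,0],"travel":[0,-0.078,0.091],"jaw":-1},{"rot":[0,0,0],"travel":[0,-0.078,0.091],"jaw":-1},{"rot":[0,0,0],"travel":[0,-0.078,0.091],"jaw":-1},{"rot":[0,0,0],"travel":[0,-0.078,0.091],"jaw":-1},{"rot":[0,0,0],"travel":[0,-0.078,0.091],"jaw":-1}]' 20
python3 -m jog '[{"rot":[1,0,0],"travel":[0,0,0],"jaw":-1},{"rot":[1,0,0],"travel":[0,0,0],"jaw":-1},{"rot":[1,0,0],"travel":[0,0,0],"jaw":-1},{"rot":[1,0,0],"travel":[0,0,0],"jaw":-1},{"rot":[1,0,0],"travel":[0,0,0],"jaw":-1},{"rot":[1,0,0],"travel":[0,0,0],"jaw":-1},{"rot":[1,0,0],"travel":[0,0,0],"jaw":-1},{"rot":[1,0,0],"travel":[0,0,0],"jaw":-1}]' 20
python3 -c "
from bench import ctrl;print(ctrl.get_state())"
```

```text
time: 0.8
position: [0.2992, 0.4271, 0.1877]
tool_rot: [0.183, 1.563, -0.184]
ft_force: [0.0, 0.5, 0.1]
grip_width: 1.005
time: 1.5
position: [0.4469, 0.2237, 0.1878]
tool_rot: [0.183, 1.563, -0.184]
ft_force: [-0.1, -0.6, -0.6]
grip_width: 0.999
time: 2.3
position: [0.4462, 0.2249, 0.1877]
tool_rot: [0.729, 1.445, -0.73]
ft_force: [0.7, -0.2, 0.9]
grip_width: 1.001
{'time': 2.3, 'joint_positions': array([-0.8248609 , -0.00600023,  0.30496957,  1.82548063,  0.00184923,
        1.32255048,  0.11496024]), 'qd': array([ 2.94012052e-03,  9.37720370e-04, -2.32161101e-03, -2.75793007e-04,
        2.06917254e-04,  9.41657146e-05, -8.64210889e-01]), 'joint_torque': array([-8.78338062e-03, -2.88790458e+01, -5.10882447e-02, -3.09202766e+01,
       -5.51630300e-02,  4.95824951e-02,  9.12291594e-01]), 'position': array([0.44620027, 0.22494877, 0.1876568 ]), 'tool_rot': array([ 0.72934244,  1.44514759, -0.73029999]), 'ft_force': array([ 0.7298055 , -0.21165442,  0.87662735]), 'torque': array([-0.06683459, -0.03206985, -0.05510694]), 'grip_width': 1.0008980529313236}
```

```bash
python3 -m jog '[{"rot":[1,0,0],"travel":[0,0,0],"jaw":-1},{"rot":[1,0,0],"travel":[0,0,0],"jaw":-1},{"rot":[1,0,0],"travel":[0,0,0],"jaw":-1},{"rot":[1,0,0],"travel":[0,0,0],"jaw":-1},{"rot":[1,0,0],"travel":[0,0,0],"jaw":-1},{"rot":[1,0,0],"travel":[0,0,0],"jaw":-1},{"rot":[1,0,0],"travel":[0,0,0],"jaw":-1},{"rot":[1,0,0],"travel":[0,0,0],"jaw":-1}]' 20
python3 -m jog '[{"rot":[1,0,0],"travel":[0,0,0],"jaw":-1},{"rot":[1,0,0],"travel":[0,0,0],"jaw":-1},{"rot":[0,0,0],"travel":[0,0,0],"jaw":-1}]' 20
python3 - <<'E'
from h import *
np.set_printoptions(precision=4,suppress=True)
s=ctrl.get_state();im=ctrl.get_image("wrist")
cv2.imwrite("pics/w1.png",im[:,:,::-1]);print(R.from_rotvec(s["tool_rot"]).as_matrix())
m=ctrl.camera_model("wrist");T=np.eye(4);T[:3,:3]=R.from_rotvec(s["tool_rot"]).as_matrix();T[:3,3]=s["position"]
E
```

```text
time: 3.1
position: [0.4462, 0.2249, 0.1876]
tool_rot: [1.255, 1.179, -1.256]
ft_force: [-1.0, -0.0, 0.7]
grip_width: 0.998
time: 3.4
position: [0.4463, 0.2249, 0.1877]
tool_rot: [1.379, 1.089, -1.38]
ft_force: [-0.2, 0.0, -0.5]
grip_width: 1.004
[[-0.0006  0.9727 -0.2319]
 [-0.0004 -0.2319 -0.9727]
 [-1.     -0.0005  0.0005]]
```

View pics/w1.png

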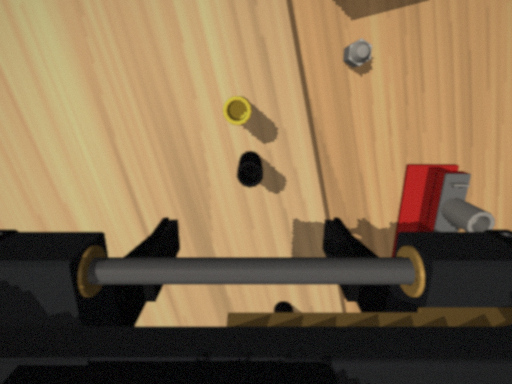

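```bash
python3 - <<'E'
from h import *
np.set_printoptions(precision=4,suppress=True)
i=cv2.imread("pics/w1.png")
cv2.imwrite("pics/w1c.png",cv2.resize(i[85:205,205:305],None,fx=5,fy=5,interpolation=cv2.INTER_CUBIC))
E
```

```text
(no output)
```

View pics/w1c.png

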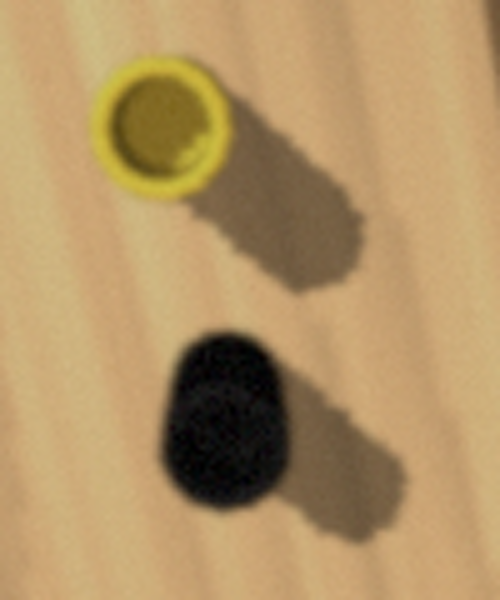

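```bash
python3 - <<'E'
from h import *
np.set_printoptions(precision=4,suppress=True)
s=ctrl.get_state()
P=lambda p:(205-.4+p[0]/5,85-.4+p[1]/5)
b=atz("wrist",P((226,445)),.07,s);y=atz("wrist",P((160,127)),.07,s)
print(b,y,s["position"],(R.from_rotvec(s["tool_rot"]).as_matrix().T@(b-s["position"])))
E
```

```text
[0.444  0.2246 0.07  ] [0.4464 0.2937 0.07  ] [0.4463 0.225  0.1878] [ 0.1178 -0.0021  0.0008]
```

Wrist view: yellow rim at (237,110), black socket rim at (250,173). The black one is 2 mm off the tool axis, and the top, side and wrist estimates agree within about 2 to 3 mm. Now I descend and grip at about 45 mm height.

```bash
python3 -m jog '[{"rot":[0,0,0],"travel":[0.09,-0.007,0.003],"jaw":-1},{"rot":[0,0,0],"travel":[0.09,0,0],"jaw":-1},{"rot":[0,0,0],"travel":[0.09,0,0],"jaw":-1},{"rot":[0,0,0],"travel":[0.09,0,0],"jaw":-1},{"rot":[0,0,0],"travel":[0.09,0,0],"jaw":-1},{"rot":[0,0,0],"travel":[0.09,0,0],"jaw":-1},{"rot":[0,0,0],"travel":[0,0,0],"jaw":-1}]' 20
python3 -m jog '[{"rot":[0,0,0],"travel":[0,0,0],"jaw":0.1},{"rot":[0,0,0],"travel":[0,0,0],"jaw":0.2},{"rot":[0,0,0],"travel":[0,0,0],"jaw":0.3},{"rot":[0,0,0],"travel":[0,0,0],"jaw":0.4},{"rot":[0,0,0],"travel":[0,0,0],"jaw":0.6},{"rot":[0,0,0],"travel":[0,0,0],"jaw":1},{"rot":[0,0,0],"travel":[0,0,0],"jaw":1},{"rot":[0,0,0],"travel":[0,0,0],"jaw":1}]' 20
python3 - <<'E'
from h import *
cv2.imwrite("pics/s2.png",cv2.resize(ctrl.get_image("side")[200:360,220:420,::-1],None,fx=4,fy=3.75*1.0667))
print(ctrl.get_state()["position"],ctrl.get_state()["grip_width"])
E
```

```text
time: 4.15
position: [0.4411, 0.2228, 0.0226]
tool_rot: [1.371, 1.091, -1.385]
ft_force: [-0.6, -0.4, -0.3]
grip_width: 0.999
time: 4.95
position: [0.4443, 0.2247, 0.0261]
tool_rot: [1.379, 1.089, -1.379]
ft_force: [0.3, 0.2, -0.4]
grip_width: 0.355
[0.44444252 0.22469741 0.0260917 ] 0.3379893709209351
```

View pics/s2.png

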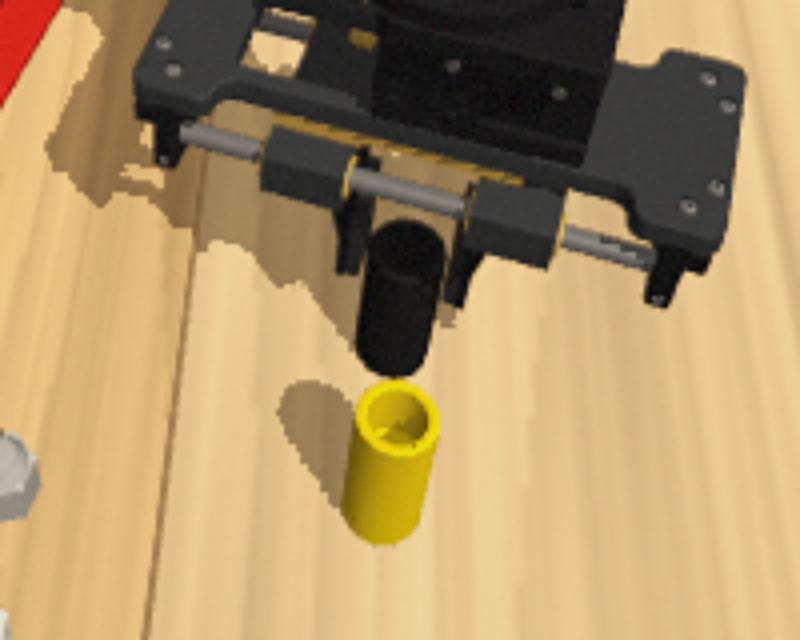

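The fingers straddle the black socket (picture (400,300)), which stands clear of the yellow one, and the opening is about 30 mm. Lifting slowly.

```bash
python3 -m jog '[{"rot":[0,0,0],"travel":[0,0,0],"jaw":1},{"rot":[0,0,0],"travel":[-0.02,0,0],"jaw":1},{"rot":[0,0,0],"travel":[-0.06,0,0],"jaw":1},{"rot":[0,0,0],"travel":[-0.1,0,0],"jaw":1},{"rot":[0,0,0],"travel":[-0.14,0,0],"jaw":1},{"rot":[0,0,0],"travel":[-0.14,0,0],"jaw":1},{"rot":[0,0,0],"travel":[-0.14,0,0],"jaw":1},{"rot":[0,0,0],"travel":[0,0,0],"jaw":1}]' 30
python3 - <<'E'
from h import *
np.set_printoptions(precision=4,suppress=True)
s=ctrl.get_state();M=R.from_rotvec(s["tool_rot"]).as_matrix()
cv2.imwrite("pics/s3.png",ctrl.get_image("side")[:,:,::-1])
d=M.T@(np.array([.6175,.0228,.206])-s["position"])
print(s["position"],s["grip_width"],s["ft_force"],d,d/.3)
E
```

```text
time: 5.8
position: [0.4475, 0.2265, 0.2125]
tool_rot: [1.389, 1.089, -1.37]
ft_force: [0.8, 0.3, -1.1]
grip_width: 0.332
[0.4475 0.2265 0.2125] 0.33200557353130333 [ 0.7601  0.2947 -1.1488] [0.0067 0.2126 0.1588] [0.0222 0.7087 0.5293]
```

View pics/s3.png

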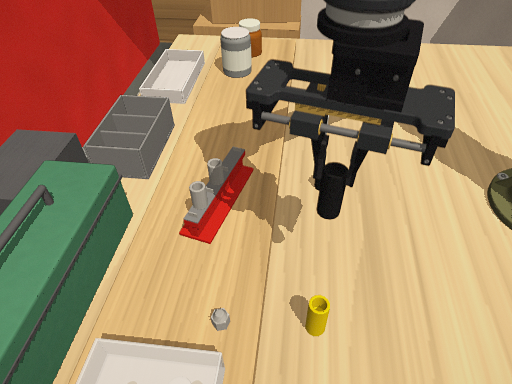

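Socket held (side px (332,190)), hanging upright. Moving over the seat.

```bash
python3 -m jog '[{"rot":[0,0,0],"travel":[0,0.04,0.03],"jaw":1},{"rot":[0,0,0],"travel":[0,0.09,0.065],"jaw":1},{"rot":[0,0,0],"travel":[0,0.12,0.086],"jaw":1},{"rot":[0,0,0],"travel":[0,0.12,0.086],"jaw":1},{"rot":[0,0,0],"travel":[0,0.12,0.086],"jaw":1},{"rot":[0,0,0],"travel":[0,0.12,0.086],"jaw":1},{"rot":[0,0,0],"travel":[0,0.07,0.052],"jaw":1},{"rot":[0,0,0],"travel":[0,0.038,0.03],"jaw":1}]' 30
python3 -m jog '[{"rot":[0,0,0],"travel":[0,0,0],"jaw":1},{"rot":[0,0,0],"travel":[0,0,0],"jaw":1},{"rot":[0,0,0],"travel":[0,0,0],"jaw":1}]' 30
python3 - <<'E'
from h import *
np.set_printoptions(precision=4,suppress=True)
for n in("side","top","wrist"):
    s=ctrl.get_state();cv2.imwrite(f"pics/{n}4.png",ctrl.get_image(n)[:,:,::-1])
print(s["position"],s["tool_rot"],s["grip_width"],s["ft_force"])
t=cv2.imread("pics/top4.png");s=cv2.imread("pics/side4.png")
cv2.imwrite("pics/t4c.png",cv2.resize(t[90:220,190:360],None,fx=4.5,fy=4.5,interpolation=cv2.INTER_CUBIC))
cv2.imwrite("pics/s4c.png",cv2.resize(s[80:245,170:300],None,fx=3.6,fy=3.6,interpolation=cv2.INTER_CUBIC))
E
```

```text
time: 6.65
position: [0.6173, 0.0195, 0.2037]
tool_rot: [1.378, 1.088, -1.386]
ft_force: [-0.3, -0.2, -2.5]
grip_width: 0.329
time: 6.95
position: [0.6166, 0.0253, 0.2057]
tool_rot: [1.378, 1.093, -1.378]
ft_force: [-0.4, 0.7, -2.0]
grip_width: 0.329
[0.617  0.0248 0.2062] [ 1.3781  1.0921 -1.377 ] 0.3371790468383835 [ 0.7458  0.2849 -2.9895]
```

View pics/t4c.png

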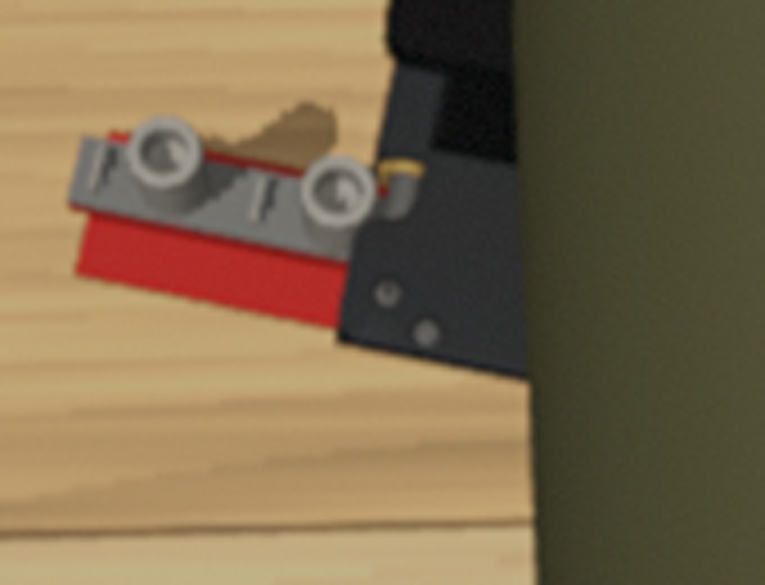

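View pics/s4c.png

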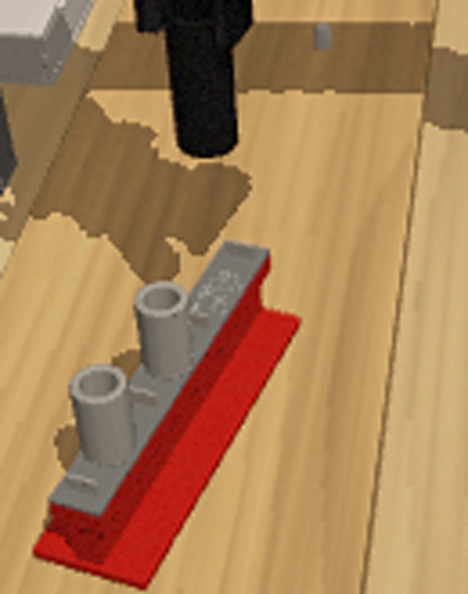

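View pics/wrist4.png

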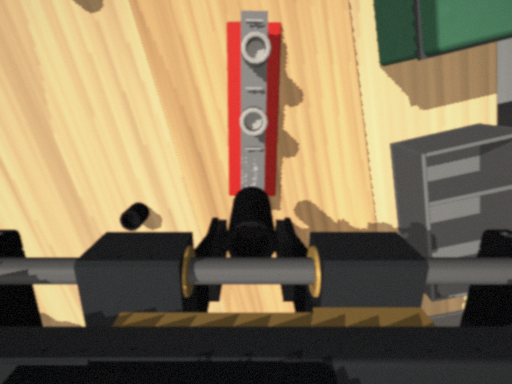

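```bash
python3 - <<'E'
import cv2
w=cv2.imread("pics/wrist4.png")
cv2.imwrite("pics/w4c.png",cv2.resize(w[0:120,200:310],None,fx=5,fy=5,interpolation=cv2.INTER_CUBIC))
cv2.imwrite("pics/w4d.png",cv2.resize(w[110:270,190:320],None,fx=3.7,fy=3.7,interpolation=cv2.INTER_CUBIC))
E
```

```text
(no output)
```

View pics/w4c.png

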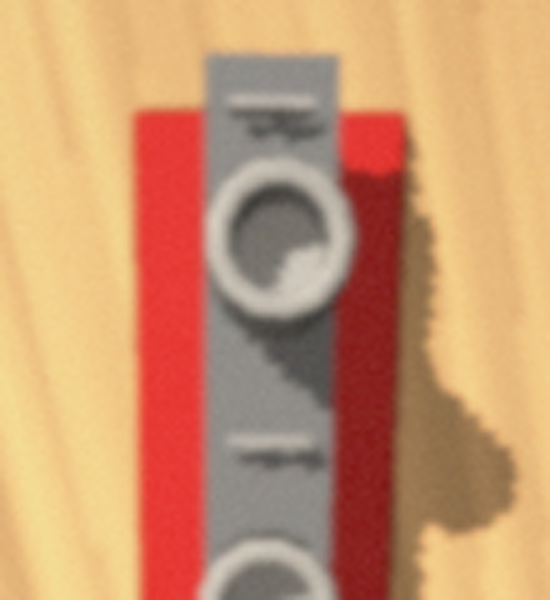

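View pics/w4d.png

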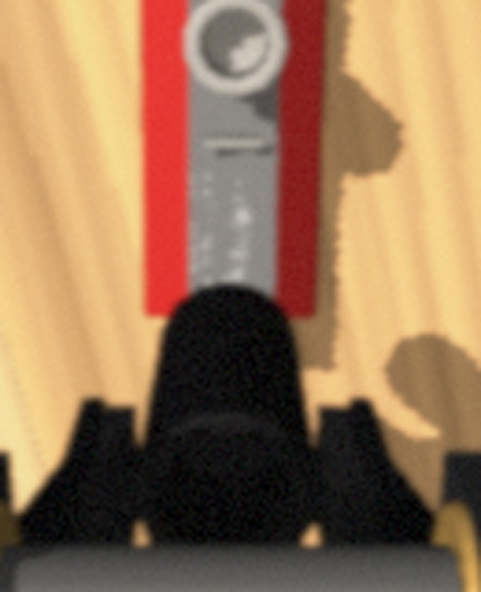

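```bash
python3 - <<'E'
from h import *
np.set_printoptions(precision=4,suppress=True)
s=ctrl.get_state();M=R.from_rotvec(s["tool_rot"]).as_matrix();p=s["position"];print(p,s["time"])
C=lambda q:(200-.4+q[0]/5,q[1]/5-.4)
D=lambda q:(190-.4+q[0]/3.7,110-.4+q[1]/3.7)
for n,px,z in (("ridgeA",C((270,350)),.088),("ridgeB",D((232.5,200)),.088),("leaf1",C((272,102)),.096),("leaf2",C((271,438)),.096),("leaf3",D((238,143)),.096),
  ("park1",C((281,240)),.13),("park2",D((236,44)),.13),("end0",C((272,57)),.088),("sockbotfar",D((229,286)),.18-.002)):
    w=atz("wrist",px,z,s);print(n,w,"tool",M.T@(w-p))
print(M)
E
```

```text
[0.6171 0.0245 0.2063] 7.1
ridgeA [0.6432 0.1274 0.088 ] tool [ 0.1184  0.0018 -0.106 ]
ridgeB [0.6203 0.0344 0.088 ] tool [ 0.1183  0.0008 -0.0103]
leaf1 [0.6531 0.1686 0.096 ] tool [ 0.1104  0.002  -0.1484]
leaf2 [0.6395 0.1109 0.096 ] tool [ 0.1104  0.002  -0.0891]
leaf3 [0.6259 0.0518 0.096 ] tool [ 0.1103  0.0023 -0.0285]
park1 [0.6478 0.1406 0.13  ] tool [ 0.0764  0.0033 -0.12  ]
park2 [0.6319 0.0813 0.13  ] tool [ 0.0764  0.0014 -0.0587]
end0 [0.6553 0.1777 0.088 ] tool [ 0.1185  0.002  -0.1578]
sockbotfar [0.6194 0.0357 0.178 ] tool [ 0.0283 -0.0004 -0.0114]
[[ 0.0001  0.9733 -0.2293]
 [ 0.001  -0.2293 -0.9733]
 [-1.     -0.0001 -0.001 ]]
```

```bash
python3 -m jog '[{"rot":[0,0,0],"travel":[0.03,0.005,0.003],"jaw":1},{"rot":[0,0,0],"travel":[0.07,0,0],"jaw":1},{"rot":[0,0,0],"travel":[0.07,0,0],"jaw":1},{"rot":[0,0,0],"travel":[0.05,0,0],"jaw":1},{"rot":[0,0,0],"travel":[0.03,0,0],"jaw":1},{"rot":[0,0,0],"travel":[0,0,0],"jaw":1},{"rot":[0,0,0],"travel":[0,0,0],"jaw":1},{"rot":[0,0,0],"travel":[0,0,0],"jaw":1}]' 30
python3 - <<'E'
from h import *
np.set_printoptions(precision=4,suppress=True)
for n in("side","wrist"):
    s=ctrl.get_state();cv2.imwrite(f"pics/{n}5.png",ctrl.get_image(n)[:,:,::-1])
print(s["position"],s["tool_rot"],s["grip_width"],s["ft_force"])
t=cv2.imread("pics/wrist5.png");s=cv2.imread("pics/side5.png")
cv2.imwrite("pics/w5c.png",cv2.resize(t[0:270,180:330],None,fx=2.2*1.0,fy=2.2,interpolation=cv2.INTER_CUBIC))
cv2.imwrite("pics/s5c.png",cv2.resize(s[110:210,190:270],None,fx=6,fy=6,interpolation=cv2.INTER_CUBIC))
E
```

```text
time: 7.9
position: [0.6197, 0.0215, 0.1323]
tool_rot: [1.381, 1.088, -1.377]
ft_force: [-0.2, -0.3, -3.3]
grip_width: 0.329
[0.6197 0.0216 0.1322] [ 1.3807  1.0884 -1.3775] 0.32497472897609436 [-0.5337  0.1531 -1.8424]
```

View pics/s5c.png

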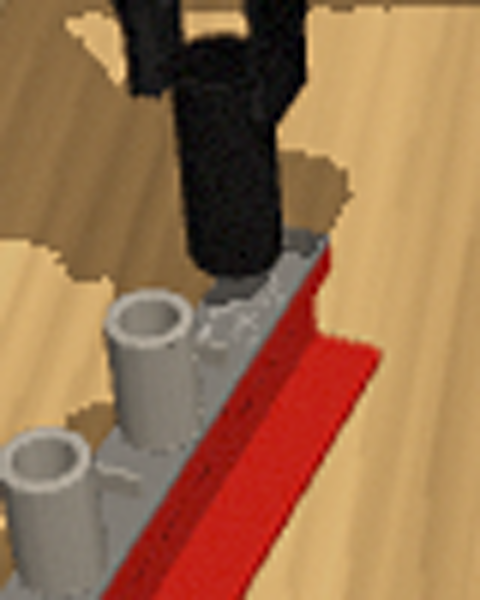

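View pics/w5c.png

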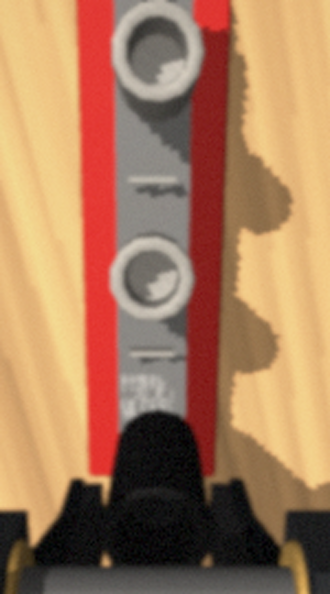

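```bash
python3 - <<'E'
from h import *
np.set_printoptions(precision=4,suppress=True)
s=ctrl.get_state();M=R.from_rotvec(s["tool_rot"]).as_matrix();p=s["position"];print(p,s["time"])
S=lambda q:(190-.4+q[0]/6,110-.4+q[1]/6)
W=lambda q:(180-.4+q[0]/2.2,q[1]/2.2-.4)
# project model circles to compare: side cam, held-socket rims for hypothesised centre
def proj(name,X):
    m=ctrl.camera_model(name);K=m["mtx"]
    if name=="wrist":
        T=np.eye(4);T[:3,:3]=M;T[:3,3]=p;E=np.linalg.inv(T@m["hand_eye"])
    else:E=m["extrinsics"]
    c=(E@np.c_[X,np.ones(len(X))].T)[:3];return np.c_[K[0,2]+K[0,0]*c[0]/-c[2],K[1,2]-K[1,1]*c[1]/-c[2]]
th=np.linspace(0,6.283,60)
def circ(c,r,z):return np.c_[c[0]+r*np.cos(th),c[1]+r*np.sin(th),0*th+z]
def ext(a):return a.min(0),a.max(0)
zb=p[2]-.026
a=proj("side",circ(p,.015,zb));a=(a-[189.6,109.6])*6;print("side bottom model ext",ext(a))
a=proj("side",circ(p,.015,zb+.07));a=(a-[189.6,109.6])*6;print("side top model ext",ext(a))
a=proj("wrist",circ(p,.015,zb));a=(a-[179.6,-.4])*2.2;print("wrist bottom model ext",ext(a))
a=proj("wrist",circ(p,.015,zb+.07));a=(a-[179.6,-.4])*2.2;print("wrist top model ext",ext(a))
for n,px,z in(("park1",(158,50),.13),("park2",(152,278),.13),("leaf2",(154,180),.096),("leaf3",(152,354),.096),("ridge",(153,390),.088),("ridgeT",(153.5,200),.088)):
    w=atz("wrist",W(px),z,s);print(n,w,"tool",M.T@(w-p))
for n,px in(("park2",(149,320)),("park1",(48,460))): print("side",n,atz("side",S(px),.13))
E
```

```text
[0.6196 0.0215 0.1321] 8.0
side bottom model ext (array([189.6494, 222.8931]), array([286.9941, 284.0797]))
side top model ext (array([168.1674,  32.0481]), array([272.939 ,  91.6503]))
wrist bottom model ext (array([117.879 , 404.3755]), array([200.3367, 482.0248]))
wrist top model ext (array([102.8218, 481.9814]), array([217.981 , 585.7695]))
park1 [0.6476 0.1415 0.13  ] tool [ 0.0022 -0.0006 -0.1231]
park2 [0.6316 0.082  0.13  ] tool [ 0.0022 -0.0023 -0.0617]
leaf2 [0.639  0.1106 0.096 ] tool [ 0.0362 -0.0019 -0.0911]
leaf3 [0.6243 0.0525 0.096 ] tool [ 0.0361 -0.0026 -0.0311]
ridge [0.6209 0.0371 0.088 ] tool [ 0.0441 -0.0023 -0.0154]
ridgeT [0.6373 0.1045 0.088 ] tool [ 0.0442 -0.0021 -0.0848]
side park2 [0.6325 0.083  0.13  ]
side park1 [0.6475 0.1419 0.13  ]
```

```bash
python3 -m jog '[{"rot":[0,0,0],"travel":[0,-0.006,-0.012],"jaw":1},{"rot":[0,0,0],"travel":[0.015,0,0],"jaw":1},{"rot":[0,0,0],"travel":[0.015,0,0],"jaw":1},{"rot":[0,0,0],"travel":[0.015,0,0],"jaw":1},{"rot":[0,0,0],"travel":[0,0,0],"jaw":1},{"rot":[0,0,0],"travel":[0,0,0],"jaw":1},{"rot":[0,0,0],"travel":[0,0,0],"jaw":1},{"rot":[0,0,0],"travel":[0,0,0],"jaw":1}]' 30
python3 - <<'E'
from h import *
np.set_printoptions(precision=4,suppress=True)
for n in("side","wrist"):
    s=ctrl.get_state();cv2.imwrite(f"pics/{n}6.png",ctrl.get_image(n)[:,:,::-1])
print(s["position"],s["tool_rot"],s["grip_width"],s["ft_force"])
t=cv2.imread("pics/wrist6.png");s=cv2.imread("pics/side6.png")
cv2.imwrite("pics/w6c.png",cv2.resize(t[120:250,200:310],None,fx=4.5,fy=4.5,interpolation=cv2.INTER_CUBIC))
cv2.imwrite("pics/s6c.png",cv2.resize(s[120:210,190:270],None,fx=6.5,fy=6.5,interpolation=cv2.INTER_CUBIC))
E
```

```text
time: 8.8
position: [0.6182, 0.0254, 0.1178]
tool_rot: [1.38, 1.089, -1.379]
ft_force: [-0.6, 0.3, -2.1]
grip_width: 0.334
[0.6181 0.0254 0.1178] [ 1.3796  1.0892 -1.3789] 0.3309411994418196 [ 0.3545 -0.303  -0.9357]
```

View pics/s6c.png

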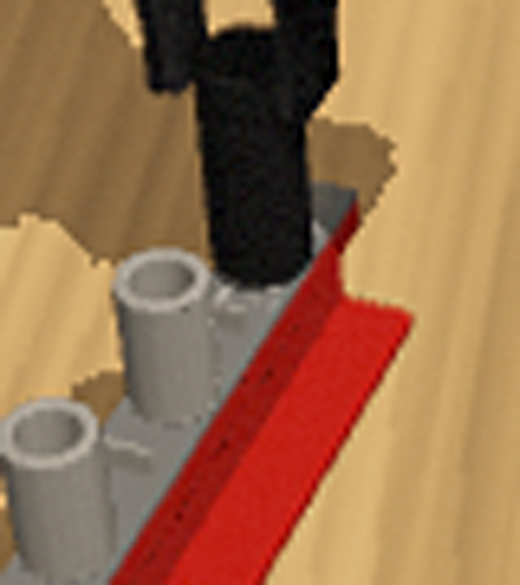

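View pics/w6c.png

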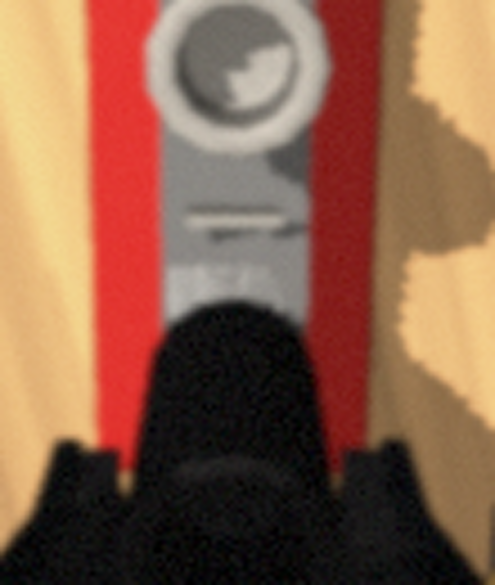

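```bash
python3 - <<'E'
from h import *
np.set_printoptions(precision=4,suppress=True)
s=ctrl.get_state();M=R.from_rotvec(s["tool_rot"]).as_matrix();p=s["position"];print(p,s["time"])
S=lambda q:(190-.4+q[0]/6.5,120-.4+q[1]/6.5)
W=lambda q:(200-.4+q[0]/4.5,120-.4+q[1]/4.5)
for n,px,z in(("leaf3",(235,217),.096),("park2",(238,62),.13),("sockfar",(236,301),.091),("ridge",(236,330),.088),("ridge",(236.5,180),.088)):
    w=atz("wrist",W(px),z,s);print(n,w,"tool",M.T@(w-p))
def proj(name,X):
    m=ctrl.camera_model(name);K=m["mtx"];E=m["extrinsics"]
    c=(E@np.c_[X,np.ones(len(X))].T)[:3];return np.c_[K[0,2]+K[0,0]*c[0]/-c[2],K[1,2]-K[1,1]*c[1]/-c[2]]
th=np.linspace(0,6.283,60)
pk=atz("side",S((163,280)),.13);pk1=atz("side",S((50,433)),.13);u=(pk-pk1)/np.linalg.norm(pk-pk1);print("side parked",pk,pk1,"seat",pk+.06*u, "lf3",atz("side",S((230,303)),.096))
for zb in (.090,.093):
  for c in ((.618,.0235),(.618,.0255)):
    a=proj("side",np.c_[c[0]+.015*np.cos(th),c[1]+.015*np.sin(th),0*th+zb]);a=(a-[189.6,119.6])*6.5;print(zb,c,a.min(0),a.max(0))
E
```

```text
[0.6181 0.0254 0.1178] 8.9
leaf3 [0.6245 0.0532 0.096 ] tool [ 0.0218 -0.0002 -0.0285]
park2 [0.6317 0.0823 0.13  ] tool [-0.0122  0.0001 -0.0585]
sockfar [0.621  0.0373 0.091 ] tool [ 0.0268  0.     -0.0122]
ridge [0.6195 0.0311 0.088 ] tool [ 0.0298  0.0001 -0.0058]
ridge [0.6259 0.0577 0.088 ] tool [ 0.0298  0.0001 -0.0332]
side parked [0.6322 0.0823 0.13  ] [0.648  0.1419 0.13  ] seat [0.6168 0.0243 0.13  ] lf3 [0.623  0.0511 0.096 ]
0.09 (0.618, 0.0235) [214.4513 224.6387] [318.4307 291.4478]
0.09 (0.618, 0.0255) [213.1422 228.9498] [317.3291 296.0235]
0.093 (0.618, 0.0235) [213.5615 216.6247] [317.8533 283.3935]
0.093 (0.618, 0.0255) [212.2467 220.9328] [316.7472 287.9669]
```

Wrist view 6: the ridge is centred at col 236 of the crop, the same as the socket. Leaf to socket edge is 16 mm (15 is ideal), so I nudge 1 mm and lower to contact.

```bash
python3 -m jog '[{"rot":[0,0,0],"travel":[0,0,-0.004],"jaw":1},{"rot":[0,0,0],"travel":[0.005,0,0],"jaw":1},{"rot":[0,0,0],"travel":[0.004,0,0],"jaw":1},{"rot":[0,0,0],"travel":[0,0,0],"jaw":1},{"rot":[0,0,0],"travel":[0,0,0],"jaw":1}]' 30
python3 -m jog '[{"rot":[0,0,0],"travel":[0.003,0,0],"jaw":1},{"rot":[0,0,0],"travel":[0,0,0],"jaw":1},{"rot":[0,0,0],"travel":[0,0,0],"jaw":1}]' 30
```

```text
time: 9.4
position: [0.6182, 0.0266, 0.1148]
tool_rot: [1.379, 1.089, -1.379]
ft_force: [-1.1, -0.6, -2.2]
grip_width: 0.335
time: 9.7
position: [0.6184, 0.0266, 0.1142]
tool_rot: [1.38, 1.089, -1.379]
ft_force: [-0.4, -0.7, -1.5]
grip_width: 0.333
```

```bash
python3 -m jog '[{"rot":[0,0,0],"travel":[0.003,0,0],"jaw":1},{"rot":[0,0,0],"travel":[0,0,0],"jaw":1},{"rot":[0,0,0],"travel":[0,0,0],"jaw":1}]' 30
python3 -c "
from bench import ctrl;s=ctrl.get_state();print(s['position'],s['ft_force'])"
```

```text
time: 10.0
position: [0.6187, 0.0266, 0.1141]
tool_rot: [1.38, 1.089, -1.378]
ft_force: [-1.3, -0.2, 5.1]
grip_width: 0.336
[0.61870112 0.02662034 0.11408129] [-1.29582739 -0.16963191  5.07509747]
```

Contact felt (Fz from -2 to +5 N). One look before letting go.

```bash
python3 - <<'E'
from h import *
t=ctrl.get_image("wrist")[:,:,::-1];s=ctrl.get_image("side")[:,:,::-1]
a=cv2.resize(t[120:250,200:310],None,fx=3.5,fy=3.5,interpolation=cv2.INTER_CUBIC)
b=cv2.resize(s[120:211,190:270],(400,455),interpolation=cv2.INTER_CUBIC)
cv2.imwrite("pics/c7.png",np.hstack([a,b]))
E
```

```text
(no output)
```

View pics/c7.png

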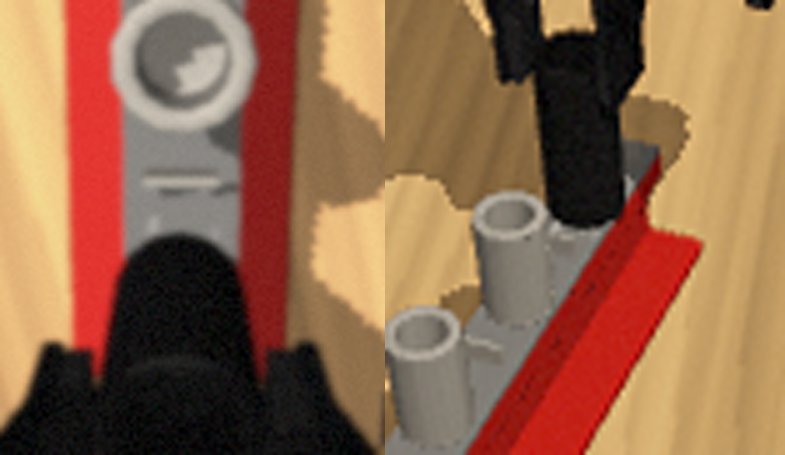

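```bash
python3 - <<'E'
from h import *
s=ctrl.get_state();M=R.from_rotvec(s["tool_rot"]).as_matrix();p=s["position"]
W=lambda q:(200-.4+q[0]/3.5,120-.4+q[1]/3.5)
for n,px,z in(("leaf3",(181,182),.096),("park2",(183,62),.13),("sockfar",(181,235),.088),("sockfar",(181,235),.089),("ridge",(181.5,240),.088)):
    w=atz("wrist",W(px),z,s);print(n,w.round(4),"tool",(M.T@(w-p)).round(4))
S=lambda q:(190-.4+(q[0]-385)/5,120-.4+q[1]/5)
def proj(name,X):
    m=ctrl.camera_model(name);K=m["mtx"];E=m["extrinsics"]
    c=(E@np.c_[X,np.ones(len(X))].T)[:3];return np.c_[K[0,2]+K[0,0]*c[0]/-c[2],K[1,2]-K[1,1]*c[1]/-c[2]]
th=np.linspace(0,6.283,60)
print("park2",atz("side",S((510,215)),.13))
for c in ((.617,.0245),(.619,.0225),(.617,.0265)):
    a=proj("side",np.c_[c[0]+.015*np.cos(th),c[1]+.015*np.sin(th),0*th+.088]);a=(a-[189.6,119.6])*5+[385,0];print(c,a.min(0),a.max(0))
E
```

```text
leaf3 [0.6243 0.0525 0.096 ] tool [ 0.0181 -0.0006 -0.0265]
park2 [0.6315 0.0817 0.13  ] tool [-0.0159 -0.0003 -0.0566]
sockfar [0.621  0.0386 0.088 ] tool [ 0.0261 -0.0005 -0.0122]
sockfar [0.6211 0.0389 0.089 ] tool [ 0.0251 -0.0005 -0.0125]
ridge [0.6209 0.0374 0.088 ] tool [ 0.0261 -0.0004 -0.011 ]
park2 [0.63236274 0.08212765 0.13      ]
(0.617, 0.0245) [552.53671709 178.71431688] [632.44660523 230.23911171]
(0.619, 0.0225) [548.30119905 175.06698206] [628.04093546 226.36568523]
(0.617, 0.0265) [551.53570933 182.03916647] [631.604907   233.76784534]
```

Residual offsets are about 1 mm or less along and across the rail in both cameras. Releasing.

```bash
python3 -m jog '[{"rot":[0,0,0],"travel":[0,0,0],"jaw":0.25},{"rot":[0,0,0],"travel":[0,0,0],"jaw":0.2},{"rot":[0,0,0],"travel":[0,0,0],"jaw":0.1},{"rot":[0,0,0],"travel":[0,0,0],"jaw":-0.1},{"rot":[0,0,0],"travel":[0,0,0],"jaw":-0.3},{"rot":[0,0,0],"travel":[0,0,0],"jaw":-0.6},{"rot":[0,0,0],"travel":[0,0,0],"jaw":-0.6},{"rot":[0,0,0],"travel":[0,0,0],"jaw":-0.6}]' 10
python3 - <<'E'
from h import *
t=ctrl.get_image("wrist")[:,:,::-1];s=ctrl.get_image("side")[:,:,::-1]
a=cv2.resize(t[120:250,200:310],None,fx=3.5,fy=3.5,interpolation=cv2.INTER_CUBIC)
b=cv2.resize(s[120:211,190:270],(400,455),interpolation=cv2.INTER_CUBIC)
cv2.imwrite("pics/c8.png",np.hstack([a,b]))
E
```

```text
time: 10.9
position: [0.6182, 0.0267, 0.1131]
tool_rot: [1.379, 1.089, -1.379]
ft_force: [0.1, 0.6, -0.4]
grip_width: 0.768
```

View pics/c8.png

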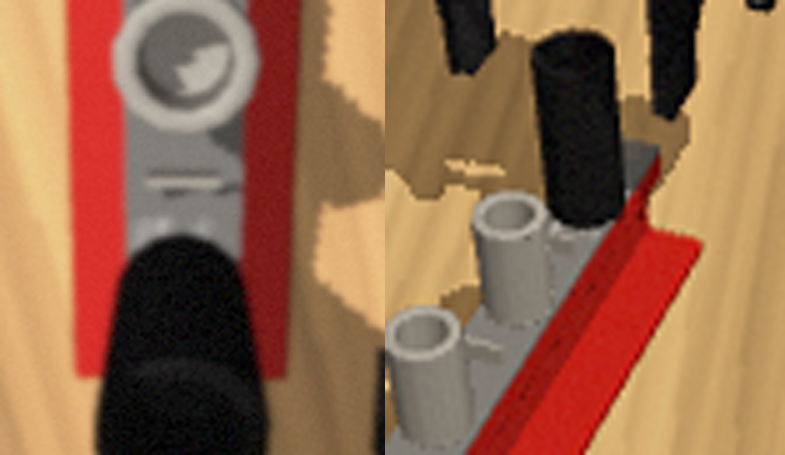

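It stands free between the open fingers. Retreating straight up, then aside to look.

```bash
python3 -m jog '[{"rot":[0,0,0],"travel":[-0.04,0,0],"jaw":-0.6},{"rot":[0,0,0],"travel":[-0.09,0,0],"jaw":-0.6},{"rot":[0,0,0],"travel":[-0.1,0,0],"jaw":-0.6},{"rot":[0,0,0],"travel":[-0.1,0,0],"jaw":-0.6},{"rot":[0,0,0],"travel":[-0.1,0,0],"jaw":-0.6},{"rot":[0,0,0],"travel":[-0.06,0,0],"jaw":-0.6},{"rot":[0,0,0],"travel":[0,0,0],"jaw":-0.6}]' 10
python3 -m jog '[{"rot":[0,0,0],"travel":[0,0,0.06],"jaw":-0.6},{"rot":[0,0,0],"travel":[0,0,0.1],"jaw":-0.6},{"rot":[0,0,0],"travel":[0,0,0.12],"jaw":-0.6},{"rot":[0,0,0],"travel":[0,0,0.12],"jaw":-0.6},{"rot":[0,0,0],"travel":[0,0,0.12],"jaw":-0.6},{"rot":[0,0,0],"travel":[0,0,0.1],"jaw":-0.6},{"rot":[0,0,0],"travel":[0,0,0.05],"jaw":-0.6},{"rot":[0,0,0],"travel":[0,0,0],"jaw":-0.6}]' 10
python3 - <<'E'
from h import *
t=ctrl.get_image("top")[:,:,::-1];s=ctrl.get_image("side")[:,:,::-1]
a=cv2.resize(t[80:210,190:340],(450,390),interpolation=cv2.INTER_CUBIC)
b=cv2.resize(s[115:245,170:280],(330,390),interpolation=cv2.INTER_CUBIC)
cv2.imwrite("pics/c9.png",np.hstack([a,b]));cv2.imwrite("pics/side9.png",s)
E
```

```text
time: 11.7
position: [0.6201, 0.0264, 0.2644]
tool_rot: [1.384, 1.086, -1.373]
ft_force: [-0.6, -0.1, 0.8]
grip_width: 0.8
time: 12.5
position: [0.5698, -0.1723, 0.2593]
tool_rot: [1.382, 1.087, -1.385]
ft_force: [-0.7, 0.6, -0.7]
grip_width: 0.802
```

View pics/c9.png

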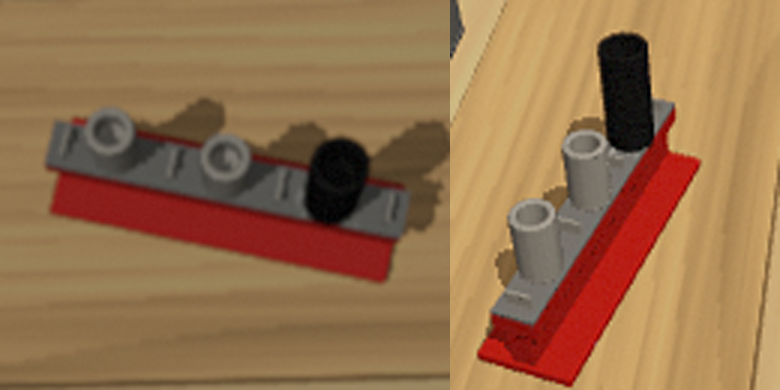

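```bash
python3 - <<'E'
from h import *
A=lambda p,z:atz("top",(190-.33+p[0]/3,80-.33+p[1]/3),z).round(4)
B=lambda p,z:atz("side",(170-.33+(p[0]-450)/3,115-.33+p[1]/3),z).round(4)
print("top: sock",A((339,166),.158),"p2",A((226,158),.13),"p1",A((110,131),.13),"leaves",A((284,184),.096),A((394,207),.096))
print("side: sock",B((623,49),.158),"p2",B((585,145),.13),"p1",B((533,215),.13))
E
```

```text
top: sock [0.6161 0.0249 0.158 ] p2 [0.6301 0.08   0.13  ] p1 [0.6465 0.1396 0.13  ] leaves [0.6247 0.049  0.096 ] [ 0.6102 -0.0095  0.096 ]
side: sock [0.618  0.0287 0.158 ] p2 [0.632  0.0832 0.13  ] p1 [0.6479 0.1421 0.13  ]
```

Top and side views disagree with my wrist-based estimate. The socket stands upright between the leaves, but only ~56.5 mm from its neighbour instead of 60, so it is ~3.5 mm off toward parked_b along the rail. There is plenty of time, so I go back above it to check and mend.

```bash
python3 -m jog '[{"rot":[0,0,0],"travel":[0,0,-0.06],"jaw":-0.6},{"rot":[0,0,0],"travel":[0,0,-0.1],"jaw":-0.6},{"rot":[0,0,0],"travel":[0,0,-0.12],"jaw":-0.6},{"rot":[0,0,0],"travel":[0,0,-0.12],"jaw":-0.6},{"rot":[0,0,0],"travel":[0,0,-0.12],"jaw":-0.6},{"rot":[0,0,0],"travel":[0,0,-0.1],"jaw":-0.6},{"rot":[0,0,0],"travel":[0,0,-0.05],"jaw":-0.6},{"rot":[0,0,0],"travel":[0,0,0],"jaw":-0.6}]' 10
python3 -m jog '[{"rot":[0,0,0],"travel":[0,0,0],"jaw":-0.6},{"rot":[0,0,0],"travel":[0,0,0],"jaw":-0.6}]' 10
python3 - <<'E'
from h import *
print(ctrl.get_state()["position"],ctrl.get_state()["tool_rot"])
t=ctrl.get_image("wrist")[:,:,::-1]
cv2.imwrite("pics/w10.png",cv2.resize(t[30:220,180:330],None,fx=3.15,fy=3.15,interpolation=cv2.INTER_CUBIC))
E
```

```text
time: 13.4
position: [0.6182, 0.0314, 0.2592]
tool_rot: [1.374, 1.095, -1.375]
ft_force: [0.6, -0.5, 0.1]
grip_width: 0.801
time: 13.6
position: [0.618, 0.0241, 0.2603]
tool_rot: [1.381, 1.087, -1.382]
ft_force: [0.1, 0.8, -0.4]
grip_width: 0.796
[0.61802988 0.02414205 0.2602746 ] [ 1.38088646  1.08684181 -1.38161086]
```

View pics/w10.png

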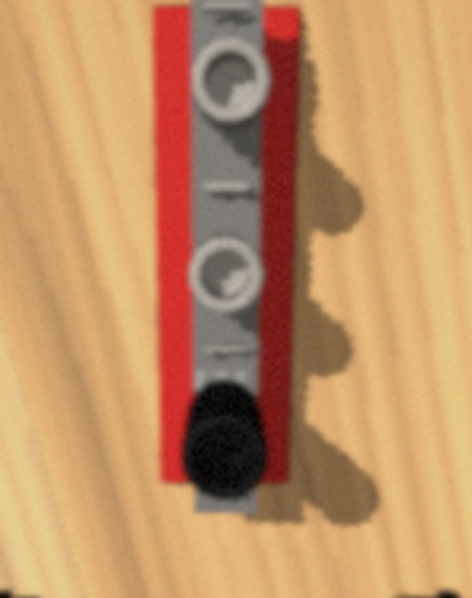

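```bash
python3 - <<'E'
from h import *
s=ctrl.get_state();M=R.from_rotvec(s["tool_rot"]).as_matrix();p=s["position"]
print(p)
W=lambda q:(180-.34+q[0]/3.15,30-.34+q[1]/3.15)
for n,px,z in(("p1",(231,81),.13),("p2",(226,274),.13),("leaf2",(230,187),.096),("leaf3",(231,350),.096),("ridge0",(227,150),.088),("ridge2",(225,375),.088),("end",(225,512),.088),("sock",(225,457),.158),("botfar",(225,380),.088)):
    w=atz("wrist",W(px),z,s);print(n,w.round(4),"tool",(M.T@(w-p)).round(4))
E
```

```text
[0.61806136 0.02412874 0.26036649]
p1 [0.6476 0.1409 0.13  ] tool [ 0.1303  0.0012 -0.1205]
p2 [0.6317 0.082  0.13  ] tool [ 0.1303 -0.0003 -0.0595]
leaf2 [0.6401 0.1099 0.096 ] tool [ 0.1643  0.0012 -0.0886]
leaf3 [0.6264 0.0514 0.096 ] tool [ 0.1644  0.0017 -0.0285]
ridge0 [0.6421 0.1231 0.088 ] tool [ 1.723e-01  1.000e-04 -1.019e-01]
ridge2 [0.6216 0.0411 0.088 ] tool [ 0.1724 -0.0007 -0.0174]
end [ 0.6081 -0.0149  0.088 ] tool [ 0.1724 -0.0006  0.0402]
sock [0.6179 0.0261 0.158 ] tool [ 0.1024 -0.0007 -0.0019]
botfar [0.6211 0.0392 0.088 ] tool [ 0.1724 -0.0007 -0.0154]
```

Wrist, top and side together put the socket 2 to 3.5 mm too far toward parked_b along the rail, and centred across it. I'll regrasp, lift 3 mm, shift 2.5 mm along tool +z and set it down again.

```bash
python3 -m jog '[{"rot":[0,0,0],"travel":[0.05,0,0],"jaw":-0.6},{"rot":[0,0,0],"travel":[0.09,0,0],"jaw":-0.6},{"rot":[0,0,0],"travel":[0.1,0,0],"jaw":-0.6},{"rot":[0,0,0],"travel":[0.1,0,0],"jaw":-0.6},{"rot":[0,0,0],"travel":[0.09,0,0],"jaw":-0.6},{"rot":[0,0,0],"travel":[0.05,0,0],"jaw":-0.6},{"rot":[0,0,0],"travel":[0,0,0],"jaw":-0.6},{"rot":[0,0,0],"travel":[0,0,0],"jaw":-0.6}]' 20
python3 -m jog '[{"rot":[0,0,0],"travel":[0,0,0],"jaw":-0.2},{"rot":[0,0,0],"travel":[0,0,0],"jaw":0.1},{"rot":[0,0,0],"travel":[0,0,0],"jaw":0.25},{"rot":[0,0,0],"travel":[0,0,0],"jaw":0.35},{"rot":[0,0,0],"travel":[0,0,0],"jaw":0.6},{"rot":[0,0,0],"travel":[0,0,0],"jaw":1},{"rot":[0,0,0],"travel":[0,0,0],"jaw":1},{"rot":[0,0,0],"travel":[0,0,0],"jaw":1}]' 25
```

```text
time: 14.45
position: [0.6186, 0.0262, 0.1166]
tool_rot: [1.38, 1.089, -1.379]
ft_force: [-0.5, -0.2, -0.6]
grip_width: 0.799
time: 15.25
position: [0.6184, 0.0266, 0.1162]
tool_rot: [1.38, 1.089, -1.379]
ft_force: [0.4, 0.2, 1.0]
grip_width: 0.331
```

```bash
python3 -m jog '[{"rot":[0,0,0],"travel":[-0.01,0,0],"jaw":1},{"rot":[0,0,0],"travel":[0,0,0.009],"jaw":1},{"rot":[0,0,0],"travel":[0,0,0],"jaw":1},{"rot":[0,0,0],"travel":[0,0,0],"jaw":1},{"rot":[0,0,0],"travel":[0.006,0,0],"jaw":1},{"rot":[0,0,0],"travel":[0.003,0,0],"jaw":1},{"rot":[0,0,0],"travel":[0,0,0],"jaw":1},{"rot":[0,0,0],"travel":[0,0,0],"jaw":1}]' 25
python3 -m jog '[{"rot":[0,0,0],"travel":[0.002,0,0],"jaw":1},{"rot":[0,0,0],"travel":[0,0,0],"jaw":1},{"rot":[0,0,0],"travel":[0,0,0],"jaw":1}]' 25
```

```text
time: 16.05
position: [0.6175, 0.0241, 0.1163]
tool_rot: [1.379, 1.09, -1.379]
ft_force: [0.5, 0.0, -2.6]
grip_width: 0.331
time: 16.35
position: [0.6178, 0.024, 0.1162]
tool_rot: [1.38, 1.089, -1.379]
ft_force: [-1.3, -1.0, 1.7]
grip_width: 0.332
```

```bash
python3 -m jog '[{"rot":[0,0,0],"travel":[0.001,0,0],"jaw":1},{"rot":[0,0,0],"travel":[0,0,0],"jaw":1},{"rot":[0,0,0],"travel":[0,0,0],"jaw":0.25},{"rot":[0,0,0],"travel":[0,0,0],"jaw":0.2},{"rot":[0,0,0],"travel":[0,0,0],"jaw":0.1},{"rot":[0,0,0],"travel":[0,0,0],"jaw":-0.2},{"rot":[0,0,0],"travel":[0,0,0],"jaw":-0.6},{"rot":[0,0,0],"travel":[0,0,0],"jaw":-0.6}]' 25
python3 -m jog '[{"rot":[0,0,0],"travel":[0,0,0],"jaw":-0.6},{"rot":[0,0,0],"travel":[-0.04,0,0],"jaw":-0.6},{"rot":[0,0,0],"travel":[-0.09,0,0],"jaw":-0.6},{"rot":[0,0,0],"travel":[-0.1,0,0],"jaw":-0.6},{"rot":[0,0,0],"travel":[-0.1,0,0],"jaw":-0.6},{"rot":[0,0,0],"travel":[-0.1,0,0],"jaw":-0.6},{"rot":[0,0,0],"travel":[-0.05,0,0],"jaw":-0.6},{"rot":[0,0,0],"travel":[0,0,0],"jaw":-0.6}]' 10
python3 -m jog '[{"rot":[0,0,0],"travel":[0,0,0.06],"jaw":-0.6},{"rot":[0,0,0],"travel":[0,0,0.1],"jaw":-0.6},{"rot":[0,0,0],"travel":[0,0,0.12],"jaw":-0.6},{"rot":[0,0,0],"travel":[0,0,0.12],"jaw":-0.6},{"rot":[0,0,0],"travel":[0,0,0.12],"jaw":-0.6},{"rot":[0,0,0],"travel":[0,0,0.1],"jaw":-0.6},{"rot":[0,0,0],"travel":[0,0,0.05],"jaw":-0.6},{"rot":[0,0,0],"travel":[0,0,0],"jaw":-0.6}]' 10
python3 - <<'E'
from h import *
t=ctrl.get_image("top")[:,:,::-1];s=ctrl.get_image("side")[:,:,::-1]
a=cv2.resize(t[80:210,190:340],(450,390),interpolation=cv2.INTER_CUBIC)
b=cv2.resize(s[115:245,170:280],(330,390),interpolation=cv2.INTER_CUBIC)
cv2.imwrite("pics/c11.png",np.hstack([a,b]));cv2.imwrite("pics/side11.png",s)
E
```

```text
time: 17.15
position: [0.6176, 0.024, 0.1153]
tool_rot: [1.379, 1.089, -1.379]
ft_force: [0.8, -0.7, -0.3]
grip_width: 0.635
time: 17.95
position: [0.619, 0.0238, 0.2624]
tool_rot: [1.383, 1.087, -1.375]
ft_force: [0.5, 0.4, -1.0]
grip_width: 0.799
time: 18.75
position: [0.569, -0.1749, 0.2583]
tool_rot: [1.382, 1.087, -1.385]
ft_force: [-0.3, 0.3, -0.3]
grip_width: 0.8
```

View pics/c11.png

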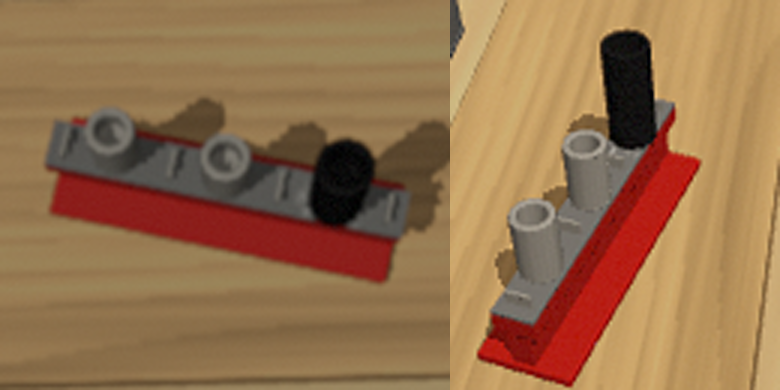

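View pics/side11.png

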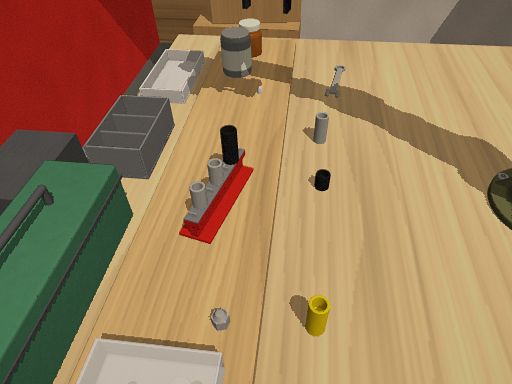

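```bash
python3 -m jog '[{"rot":[0,0,0],"travel":[0,0,0],"jaw":-0.6},{"rot":[0,0,0],"travel":[0,0,0],"jaw":-0.6},{"rot":[0,0,0],"travel":[0,0,0],"jaw":-0.6}]' 10
python3 - <<'E'
from h import *
A=lambda p,z:atz("top",(190-.33+p[0]/3,80-.33+p[1]/3),z)
B=lambda p,z:atz("side",(170-.33+(p[0]-450)/3,115-.33+p[1]/3),z)
for n,a,b in(("top",A((343.5,167),.158),A((226,158),.13)),("side",B((626,46.5),.158),B((585,145),.13))):
    d=a-b;print(n,a.round(4),"to p2 mm",(1e3*np.hypot(d[0],d[1])).round(1))
print(ctrl.close_job())
E
```

```text
time: 19.15
position: [0.5715, -0.1702, 0.2594]
tool_rot: [1.378, 1.091, -1.378]
ft_force: [-0.9, -0.3, 0.1]
grip_width: 0.799
top [0.6155 0.0227 0.158 ] to p2 mm 59.1
side [0.6167 0.0261 0.158 ] to p2 mm 59.1
the job is handed in; nothing more can be done
None
```

The long black socket now stands upright, open end up, on the empty place at the right-hand (-y) end of the red rail. I let go of it, moved the arm clear and handed the job in at about 19 s.

**Correction:** After the first placing, the cameras put it 2 to 3.5 mm too close to the neighbouring chrome socket. The wrist view just before I let go had suggested under 1 mm. I regrasped it, lifted it about 3 mm, moved it about 2.7 mm along the rail and set it down again.

**Last checks:**
- The top and side cameras both put it 59.1 mm from the neighbouring chrome socket (60 mm is nominal). Their absolute readings along the rail still differ by about 3 mm.
- The final pictures show it upright between the steel leaves, with both chrome sockets still in their places.
- I did not take another wrist picture after the second placing.
- The highest force I read was about 5 N, as the socket touched down. The other objects in the row were not touched.

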